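# Make up two sample kits for the microscope class

## Task

Make up the two sample kits. The blue tray gets the amber dish centred on its round pad and the green-capped tube lying centred along its ribbed bed; the yellow tray gets the jar standing centred on its round pad and the red-capped tube lying centred along its ribbed bed. Set each thing down without dropping it, so that the tubes rest nested between the two ribs (the cap may point either way), and leave the pink dish, the wash bottle and the brush where they are.

Things in the scene. Friction and masses are not known exactly. Their poses are not given: they have to be found in the camera images.
- amber_dish: closed culture dish, a white disc with an amber-orange top: 60 mm diameter, 16 mm high, 45 g. Origin at the centre of its underside, z up.
- jar: specimen jar, standing: green glass with a black lid, 46 mm diameter (lid 48 mm, its top 15 mm of height), 65 mm high, 130 g. Origin at the centre of its underside, z up.
- red_tube: swab tube with a red cap, lying on its side: amber glass, 18 mm diameter; 110 mm long in all, 30 g. The six-sided red cap is the last 22 mm, 18 mm across its flats, which keeps the tube from rolling on the table. Origin on the tube's axis at mid-length (9 mm above the table at the start); x runs along the tube towards the cap.
- green_tube: swab tube with a green cap, lying on its side: amber glass, 18 mm diameter; 110 mm long in all, 30 g. The six-sided green cap is the last 22 mm, 18 mm across its flats, which keeps the tube from rolling on the table. Origin on the tube's axis at mid-length (9 mm above the table at the start); x runs along the tube towards the cap.
- blue_tray: blue tray, fixed, 130 (x) by 184 mm (y), floor 6, lip 9 mm above table. Origin: centre of underside, z up. In its frame: round grey pad, 72 mm across, centred at x 0, y +50 mm, top 8 mm above table; two black ribs along x, 66 mm long, 11 mm apart, tops (radius 3 mm) 15 mm above table, centred at x 0, y -50 mm. A tube nested there has its axis 22.7 mm above table; 5 mm aside it rolls off.
- yellow_tray: yellow tray, fixed, 130 (x) by 184 mm (y), floor 6, lip 9 mm above table. Origin: centre of underside, z up. In its frame: round grey pad, 72 mm across, centred at x 0, y +50 mm, top 8 mm above table; two black ribs along x, 66 mm long, 11 mm apart, tops (radius 3 mm) 15 mm above table, centred at x 0, y -50 mm. A tube nested there has its axis 22.7 mm above table; 5 mm aside it rolls off.
- pink_dish: closed culture dish, a white disc with a pink top: 60 mm diameter, 16 mm high, 45 g; a spare that stays where it is, among the stock. Origin at the centre of its underside, z up.
- wash_bottle: white wash bottle with a red cap, standing at the far side of the bench, 60 mm diameter, 120 mm high. Stays where it is. Origin at the centre of its underside.
- brush: brush lying flat on the bench beyond the work. Stays where it is. Origin on its underside, x along it.
Not all that is in view belongs to the job. Of the things that look like the blue_tray, the larger one is meant. What is shaped like the green_tube but turquoise is not meant.

How it is judged:
By the outcome, as a careful person would: the job done as asked, in the order asked, and still so for the second after the job is handed in, with the robot touching nothing.
It also fails if it takes over 120 s, if anything falls off the work surface, if the arm or the gripper's body presses on something with over 40 N, if the wrist force passes 120 N, or if a joint passes its speed limit or range.

## Robot

A 7-joint arm with a two-finger parallel gripper is mounted at the origin on the work surface. World frame = base frame: x ahead of the robot, y to its left, z up, the work surface at z = 0. Lengths are in m, angles in rad, forces in N, time in s.
With the tool pointing down it reaches from about 0.4 to 0.9 m from the base axis. Payload 5.5 kg.
Tool frame: the origin (TCP) lies midway between the tips of the shut fingers; the grasp point (between the pads) lies 19 mm behind it (manip.grip_depth is the distance from the TCP to the grasp point, in m); z points along the fingers, x is the direction in which the jaws open and shut, and the axes are right-handed (so a half turn about z gives the same grasp; the last joint's range is limited). The gripper opens to 92 mm and grips with 3 to 60 N. Pads are 19 mm wide; open, the fingers measure 130 mm over their backs; the gripper's body (75 mm by 190 mm) begins 47 mm behind the grasp point.
Start: joints at [-1.04, 0.501, -0.427, 1.55, 0.221, 1.138, -0.21], TCP at [0.172, 0.627, 0.227] pointing down, gripper open.
Joint ranges: [-2.88, 2.88], [-0.31, 2.03], [-1.54, 1.56], [0.2, 2.42], [-1.41, 4.55], [0.19, 2.02], [-2.57, 2.57]. Speed limits (rad/s): [2.57, 2.57, 3.14, 3.14, 3.14, 3.14, 3.14].

## Interface

Orientations are given as a unit quaternion [x, y, z, w].
In Python, from bench import manip, effector, viewer gives the robot as it stands. Calls block until the motion is done:
- manip.move_pose(position, orientation): joint-space move of the TCP to a pose.
- manip.servo_line(position, ori=None, vel=0.15): straight line of the TCP; ori=None keeps the orientation; vel is the mean speed in m/s.
- manip.movej(angles): joint-space move.
- effector.open_jaws() and effector.close(f_grip=None): open the fingers fully, or close them until they stop; f_grip is the grip in N (None keeps the last).
- manip.sleep(seconds).
- manip.solve_ik(position, orientation): joint angles nearest the present ones, or None.
- viewer.get_image(name): name is "side" or "top"; returns the picture (400x640x3 uint8, red, green, blue); there is no depth.
- viewer.get_calibration(name): a dict with "vfov" (degrees; the focal length in pixels is half the picture's height over the tangent of half this angle, whatever the lens; pixels are square), "cx", "cy" (the principal point, pixels), "dist_coeffs" ([k1, k2, p1, p2, k3] as OpenCV has them; the pictures are not rectified), "eye" and "attitude" of the camera in the world. Camera axes: x right, y down, z forward; pixel columns grow to the right and rows downward; lengths in m; the calibration is good to about 2 mm. A picture is of the moment at which its call begins. get_calibration takes no time and is no camera call.
A pose or a line that the arm cannot do raises manip.PlanningError and nothing moves.
- manip.hand_in(): hands the job in, once; it reports no verdict.
Readings, each from a call of its own:
- manip.current_clock(): time.
- manip.current_q(): joint angles.
- manip.current_joint_velocities(): joint speeds.
- manip.current_tau(): joint torques, N m.
- manip.current_tool_pos(): TCP position.
- manip.current_tcp_rot(): TCP orientation.
- manip.current_force(): force on the tool from outside, world axes, zero at the start.
- manip.current_wrist_torque(): the same for the moment, N m.
- manip.current_finger_gap(): finger opening in m.
Only numpy, scipy, OpenCV 4.12 (cv2) and the standard library are available. Lean on these libraries where they do the work, as an engineer would, in place of code of your own. Each camera call takes 0.05 s, during which the arm holds its last target.

## Working session

There is one attempt and no reset: what is moved stays moved. The work goes in short steps, each a Python script; the robot and the scene stay as the last script left them, time stands still between calls to the robot, and variables do not carry over. Pictures are saved under pics/ and viewed, and the job is handed in when it is done.

```bash
ls; mkdir -p pics; python3 - <<'E'
from bench import manip, effector, viewer
import cv2
for n in("side","top"):
    im=viewer.get_image(n); cv2.imwrite(f"pics/{n}0.png",im[:,:,::-1]); print(n,viewer.get_calibration(n))
print(manip.current_clock(),manip.current_tool_pos(),manip.current_tcp_rot(),manip.grip_depth)
E
```

```text
pics
side {'vfov': 53.6075051810147, 'cx': 322.15212329257963, 'cy': 198.86161490280372, 'dist_coeffs': array([-0.0314785,  0.       ,  0.       ,  0.       ,  0.       ]), 'eye': array([0.44165376, 0.84920523, 0.57153483]), 'attitude': array([-0.08016649,  0.86366468, -0.4964389 ,  0.03471407])}
top {'vfov': 42.85072040088009, 'cx': 318.3891669604334, 'cy': 193.84670003124046, 'dist_coeffs': array([-0.1317347,  0.       ,  0.       ,  0.       ,  0.       ]), 'eye': array([0.32053819, 0.01412901, 1.16056661]), 'attitude': array([-0.70103559,  0.70348511, -0.08069781,  0.08453206])}
0.1 [0.17190005 0.62619983 0.22577919] [ 7.95166772e-01  6.06390171e-01 -7.04798555e-04  5.17597104e-04] 0.0188
```

View pics/top0.png

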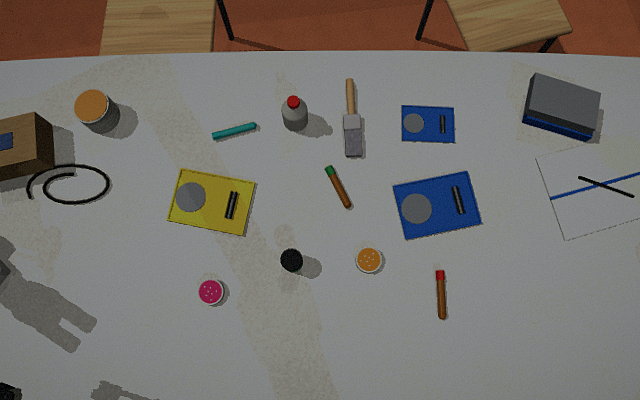

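View pics/side0.png

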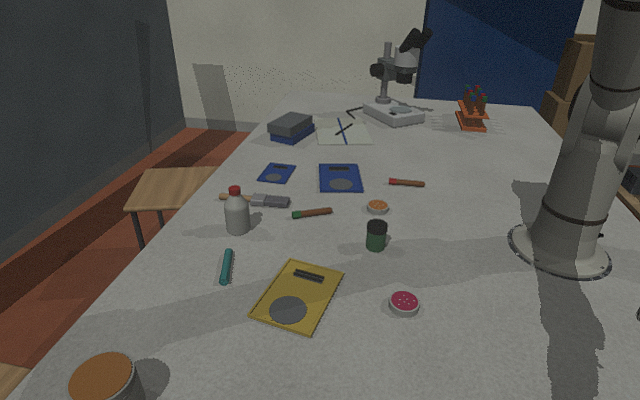

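Candidates in the top view:
- **Amber dish:** (369,260). The amber-topped can at (95,108) is a decoy.
- **Jar:** (291,260).
- **Green tube:** (338,187). The turquoise tube at (234,131) is a decoy.
- **Red tube:** (441,295).
- **Blue tray:** the larger one at (437,205). The small one at (428,124) is a decoy.
- **Yellow tray:** (212,202).
- **Pink dish:** (211,292), stays where it is.

Next, a close crop and masks.

```bash
cat > h.py <<'E'
import numpy as np, cv2
from scipy.spatial.transform import Rotation as R
from bench import manip, effector, viewer
CAL={n:viewer.get_calibration(n) for n in("side","top")}
def K(n):
    c=CAL[n]; f=200/np.tan(np.radians(c["vfov"])/2)
    return np.array([[f,0,c["cx"]],[0,f,c["cy"]],[0,0,1.]])
def rays(n,uv):
    c=CAL[n]
    p=cv2.undistortPoints(np.asarray(uv,float).reshape(-1,1,2),K(n),c["dist_coeffs"]).reshape(-1,2)
    d=np.c_[p,np.ones(len(p))]@R.from_quat(c["attitude"]).as_matrix().T
    return c["eye"],d/np.linalg.norm(d,axis=1)[:,None]
def onplane(n,uv,z):
    e,d=rays(n,uv); return e+d*((z-e[2])/d[:,2])[:,None]
def tri(uvt,uvs):
    e1,d1=rays("top",uvt);e2,d2=rays("side",uvs);d1=d1[0];d2=d2[0]
    A=np.c_[d1,-d2];s=np.linalg.lstsq(A,e2-e1,rcond=None)[0]
    a=e1+s[0]*d1;b=e2+s[1]*d2
    return (a+b)/2,np.linalg.norm(a-b)
def proj(n,X):
    c=CAL[n];r=R.from_quat(c["attitude"]).as_matrix().T
    return cv2.projectPoints(np.asarray(X,float).reshape(-1,1,3),cv2.Rodrigues(r)[0],-r@c["eye"],K(n),c["dist_coeffs"])[0].reshape(-1,2)
def save(name,im,box=None,s=1):
    if box: x0,y0,x1,y1=box; im=im[y0:y1,x0:x1]
    cv2.imwrite(f"pics/{name}.png",cv2.resize(im,None,fx=s,fy=s,interpolation=cv2.INTER_CUBIC)[:,:,::-1])
E
python3 - <<'E'
import cv2
a=cv2.imread("pics/top0.png")[:,:,::-1]
b=cv2.imread("pics/side0.png")[:,:,::-1]
from h import save
save("t_c",a,(280,150,500,325),3.5); save("s_c",b,(245,145,445,320),3.4)
E
```

```text
(no output)
```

View pics/t_c.png

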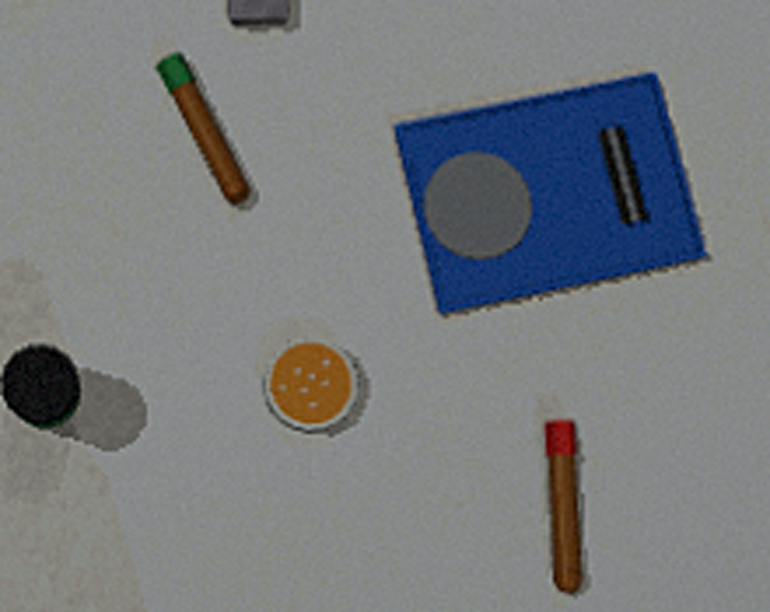

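View pics/s_c.png

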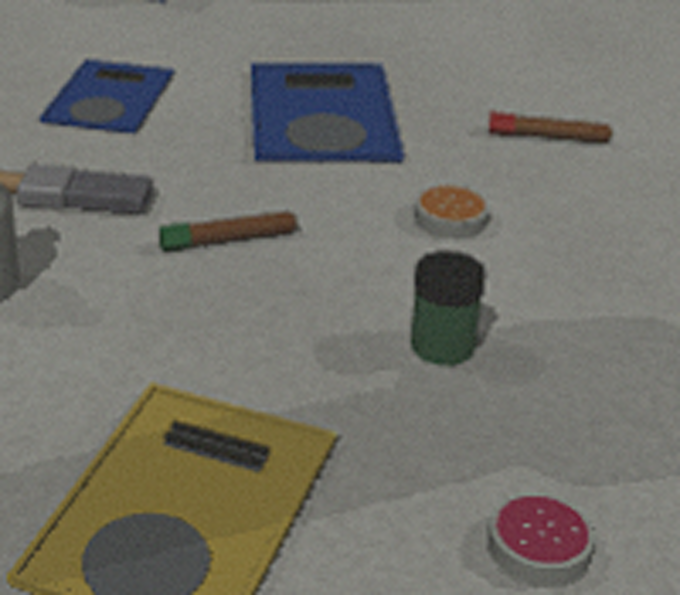

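```bash
cat > seg.py <<'E'
from h import *
def masks(im):
    hsv=cv2.cvtColor(cv2.GaussianBlur(im,(3,3),0),cv2.COLOR_RGB2HSV)
    H,S,V=[hsv[...,i].astype(int) for i in range(3)]
    return dict(blue=(H>100)&(H<125)&(S>120), yellow=(H>20)&(H<33)&(S>100)&(V>50),
      orange=(H>=5)&(H<20)&(S>110), red=((H<4)|(H>174))&(S>150)&(V>70), green=(H>50)&(H<78)&(S>90),
      dark=(V<45)), H,S,V
def blobs(m,mn=20):
    n,l,st,c=cv2.connectedComponentsWithStats(m.astype(np.uint8),connectivity=8)
    return [(c[i],st[i,4],l==i) for i in range(1,n) if st[i,4]>=mn]
def near(m,uv,mn=15):
    return min(blobs(m,mn),key=lambda b:np.hypot(*(b[0]-uv)))
E
cat > loc.py <<'E'
from seg import *
ims={"top":cv2.imread("pics/top0.png")[:,:,::-1].copy(),"side":cv2.imread("pics/side0.png")[:,:,::-1].copy()}
guess={"top":dict(blue=(437,205),yellow=(212,202),amber=(369,260),rc=(440,274),gc=(330,172),rt=(442,300),gt=(341,190),jar=(291,260)),
"side":dict(blue=(341,178),yellow=(300,295),amber=(377,206),rc=(393,182),gc=(297,214),rt=(411,183),gt=(316,212),jar=(376,228))}
P={}
for n in ims:
    M,H,S,V=masks(ims[n]);g=guess[n];o={}
    for t in("blue","yellow"):
        c,a,b=near(M[t],g[t],300)
        cn=max(cv2.findContours(b.astype(np.uint8),cv2.RETR_EXTERNAL,cv2.CHAIN_APPROX_NONE)[0],key=cv2.contourArea)
        fill=cv2.drawContours(np.zeros(b.shape,np.uint8),[cn],-1,1,-1)>0
        fe=cv2.erode(fill.astype(np.uint8),np.ones((5,5)))>0
        inn=fe&(S<80)
        bl=sorted(blobs(inn,20),key=lambda q:-q[1])
        o[t]=dict(cn=cn.reshape(-1,2)+0.0,inner=[(q[0],q[1],V[q[2]].mean()) for q in bl[:4]],pad=bl[0],rib=bl[1])
        # corners
        w=onplane(n,o[t]["cn"],.009)[:,:2].astype(np.float32); r=cv2.minAreaRect(w)
        print(n,t,"rect",np.round(r[0],4),np.round(r[1],4),round(r[2],1))
        for q in o[t]["inner"]: print("   in",np.round(q[0],1),q[1],round(q[2]))
        for k,z in(("pad",.008),("rib",.015)):
            ys,xs=np.nonzero(o[t][k][2]); p=onplane(n,np.c_[xs,ys],z)[:,:2]
            r=cv2.minAreaRect(p.astype(np.float32)); print("   ",k,np.round(p.mean(0),4),np.round(r[1],4),round(r[2],1))
    o["amber"]=near(M["orange"],g["amber"]); o["rc"]=near(M["red"],g["rc"]);o["gc"]=near(M["green"],g["gc"])
    o["rt"]=near(M["orange"],g["rt"]);o["gt"]=near(M["orange"],g["gt"]);o["jar"]=near(M["dark"],g["jar"])
    for k in("amber","rc","gc","rt","gt","jar"): print(n,k,np.round(o[k][0],1),o[k][1])
    P[n]=o
for k in("amber","rc","gc","rt","gt","jar"):
    X,e=tri(P["top"][k][0],P["side"][k][0]); print(k,np.round(X,4),"gap",round(e,4))
for t in("blue","yellow"):
    for k in("pad","rib"):
        X,e=tri(P["top"][t][k][0],P["side"][t][k][0]); print(t,k,np.round(X,4),"gap",round(e,4))
for k,z in(("amber",.016),("jar",.065)):
    ys,xs=np.nonzero(P["top"][k][2]);p=onplane("top",np.c_[xs,ys],z)[:,:2];print(k,np.round(p.mean(0),4),"dia",np.round(np.ptp(p,axis=0),4))
for c,b in(("rc","rt"),("gc","gt")):
    for n in("top","side"):
        m=P[n][c][2]|P[n][b][2];ys,xs=np.nonzero(m);p=onplane(n,np.c_[xs,ys],.009)[:,:2].astype(np.float32)
        r=cv2.minAreaRect(p);pc=onplane(n,[P[n][c][0]],.009)[0,:2];pb=onplane(n,[P[n][b][0]],.009)[0,:2];d=pc-pb
        print(c,n,np.round(r[0],4),np.round(r[1],4),round(r[2],1),"ang",np.degrees(np.arctan2(d[1],d[0])).round(1),"cap-body",np.hypot(*d).round(4))
E
python3 loc.py
```

```text
top blue rect [ 0.5695 -0.2552] [0.1295 0.184 ] 11.3
   in [416.1 208.3] 701 84
   in [457.5 199.7] 149 41
    pad [ 0.5601 -0.2063] [0.0681 0.0687] 89.6
    rib [ 0.5787 -0.3032] [0.0615 0.0136] 11.3
top yellow rect [0.5799 0.2718] [0.185  0.1308] 78.6
   in [189.9 196.7] 683 85
   in [230.8 204.5] 132 37
    pad [0.5899 0.3214] [0.0698 0.0675] 89.9
    rib [0.5695 0.2224] [0.012  0.0607] 78.2
top amber [368.3 259.1] 413
top rc [439.5 274.6] 67
top gc [329.4 170. ] 63
top rt [441.  298.8] 286
top gt [340.  190.4] 246
top jar [291.4 260. ] 385Traceback (most recent call last):
  File "loc.py", line 15, in <module>
    o[t]=dict(cn=cn.reshape(-1,2)+0.0,inner=[(q[0],q[1],V[q[2]].mean()) for q in bl[:4]],pad=bl[0],rib=bl[1])
                                                                                                       ~~^^^
IndexError: list index out of range
```

```bash
sed -i 's/np.ones((5,5)))>0/np.ones((3,3)))>0/; s/inn=fe&(S<80)/inn=fe\&(((S<110)\&(H*0+1>0)\&(~M[t]))|(V<38))/' loc.py; python3 loc.py; python3 - <<'E'
from seg import *
im=cv2.imread("pics/side0.png")[:,:,::-1].copy();M,H,S,V=masks(im)
for r in range(164,192,3): print(r,[(H[r,c],S[r,c],V[r,c]) for c in (325,333,341,349)])
E
```

```text
top blue rect [ 0.5695 -0.2552] [0.1295 0.184 ] 11.3
   in [416.  208.4] 730 84
   in [457.6 199.7] 175 40
    pad [ 0.56   -0.2062] [0.0704 0.0687] 89.6
    rib [ 0.5785 -0.3034] [0.0628 0.0156] 11.5
top yellow rect [0.5799 0.2718] [0.185  0.1308] 78.6
   in [189.8 196.6] 705 86
   in [230.9 204.7] 169 35
    pad [0.5902 0.3216] [0.0704 0.0693] 2.8
    rib [0.569  0.2223] [0.0151 0.0611] 78.8
top amber [368.3 259.1] 413
top rc [439.5 274.6] 67
top gc [329.4 170. ] 63
top rt [441.  298.8] 286
top gt [340.  190.4] 246
top jar [291.4 260. ] 385
164 [(np.int64(111), np.int64(99), np.int64(93)), (np.int64(110), np.int64(109), np.int64(94)), (np.int64(111), np.int64(104), np.int64(93)), (np.int64(111), np.int64(101), np.int64(91))]
167 [(np.int64(111), np.int64(135), np.int64(100)), (np.int64(111), np.int64(35), np.int64(51)), (np.int64(115), np.int64(30), np.int64(51)), (np.int64(112), np.int64(125), np.int64(90))]
170 [(np.int64(111), np.int64(141), np.int64(98)), (np.int64(109), np.int64(42), np.int64(67)), (np.int64(109), np.int64(42), np.int64(66)), (np.int64(111), np.int64(119), np.
[... 947 characters left out ...]
8 [(np.int64(111), np.int64(138), np.int64(100)), (np.int64(111), np.int64(70), np.int64(84)), (np.int64(105), np.int64(25), np.int64(83)), (np.int64(110), np.int64(75), np.int64(85))]
191 [(np.int64(112), np.int64(110), np.int64(81)), (np.int64(111), np.int64(114), np.int64(85)), (np.int64(112), np.int64(111), np.int64(83)), (np.int64(112), np.int64(113), np.int64(81))]Traceback (most recent call last):
  File "loc.py", line 15, in <module>
    o[t]=dict(cn=cn.reshape(-1,2)+0.0,inner=[(q[0],q[1],V[q[2]].mean()) for q in bl[:4]],pad=bl[0],rib=bl[1])
                                                                                                       ~~^^^
IndexError: list index out of range
```

Saturation is lower in the side view, so I'll use a lower threshold there.

```bash
sed -i 's/(S>120), yellow/(S>88), yellow/' seg.py; sed -i 's/(S<110)&(H\*0+1>0)/(S<88)/' loc.py; python3 loc.py
```

```text
top blue rect [ 0.5696 -0.2552] [0.1303 0.1849] 11.4
   in [416.  208.4] 712 84
   in [457.6 199.8] 174 39
    pad [ 0.56   -0.2062] [0.0703 0.0687] 89.8
    rib [ 0.5784 -0.3035] [0.0623 0.0156] 11.5
top yellow rect [0.5799 0.2718] [0.185  0.1308] 78.6
   in [189.8 196.8] 688 85
   in [230.9 204.7] 169 35
    pad [0.5898 0.3216] [0.07   0.0675] 89.9
    rib [0.569  0.2223] [0.0151 0.0611] 78.8
top amber [368.3 259.1] 413
top rc [439.5 274.6] 67
top gc [329.4 170. ] 63
top rt [441.  298.8] 286
top gt [340.  190.4] 246
top jar [291.4 260. ] 385
side blue rect [ 0.5681 -0.2471] [0.1266 0.1846] 11.8
   in [340.3 183.7] 225 81
   in [338.4 168.5] 79 53
    pad [ 0.5594 -0.2031] [0.0706 0.0707] 12.0
    rib [ 0.5779 -0.2913] [0.0622 0.022 ] 12.3
side yellow rect [0.5803 0.2758] [0.1864 0.1301] 78.6
   in [287.3 309.6] 844 78
   in [308.5 276.2] 215 54
    pad [0.5902 0.3233] [0.0709 0.0694] 11.2
    rib [0.5682 0.2306] [0.0216 0.0643] 78.1
side amber [377.6 204.3] 122
side rc [233.7 188.2] 27
side gc [296. 214.] 33
side rt [409.6 182.2] 72
side gt [316.4 211.2] 92
side jar [376.6 227. ] 219
amber [ 0.4421 -0.0917  0.0156] gap 0.0009
rc [ 0.6183 -0.1428  0.0532] gap 0.474
gc [ 0.6514 -0.006   0.0107] gap 0.0019
rt [ 0.3523 -0.2537  0.0099] gap 0.0001
gt [ 0.6016 -0.0303  0.011 ] gap 0.0023
jar [0.4378 0.0787 0.0551] gap 0.0015
blue pad [ 0.56   -0.2065  0.006 ] gap 0.0006
blue rib [ 0.5797 -0.3054  0.0081] gap 0.0003
yellow pad [0.5904 0.322  0.0062] gap 0.0004
yellow rib [0.57   0.2234 0.0086] gap 0.0008
amber [ 0.4426 -0.0917] dia [0.0496 0.0498]
jar [0.436  0.0782] dia [0.0474 0.0453]
rc top [ 0.3634 -0.2538] [0.1071 0.017 ] 0.9 ang 0.9 cap-body 0.0543
rc side [ 0.5931 -0.1863] [0.5814 0.0318] 16.3 ang 16.1 cap-body 0.5305
gc top [ 0.613  -0.0251] [0.1088 0.017 ] 25.3 ang 26.2 cap-body 0.0552
gc side [ 0.6126 -0.026 ] [0.1039 0.0216] 24.7 ang 26.3 cap-body 0.0558
```

Both views agree and the heights fit:
- The dish top is at about 15.6 mm.
- The tube bodies are at about 10 mm.
- The pads are at about 6–8 mm.
- The trays measure 130×185 mm.

Next I check IK for all the poses.

```bash
cat > act.py <<'E'
from h import *
a=lambda d:np.radians(d)
BT=(np.array([.5695,-.2552]),11.4); YT=(np.array([.5801,.2721]),-11.4)
def tr(T,x,y):
    c,s=np.cos(a(T[1])),np.sin(a(T[1])); return T[0]+np.array([c*x-s*y,s*x+c*y])
def q(deg):
    c,s=np.cos(a(deg)),np.sin(a(deg))
    return R.from_matrix(np.array([[c,s,0],[s,-c,0],[0,0,-1.]])).as_quat()
HI=.16
JOBS=dict(  # pick xy, jaw deg, pick z(TCP) ; place xy, jaw deg, z ; grip
 dish=dict(p=[.4424,-.0917],pj=11.4,pz=.005,t=tr(BT,0,.05),tj=11.4,tz=.013,f=10),
 green=dict(p=[.613,-.0254],pj=25.6-90,pz=.0025,t=tr(BT,0,-.05),tj=11.4-90,tz=.0162,f=10),
 jar=dict(p=[.4365,.0783],pj=-11.4,pz=.015,t=tr(YT,0,.05),tj=-11.4,tz=.023,f=20),
 red=dict(p=[.3634,-.2538],pj=.9-90,pz=.0025,t=tr(YT,0,-.05),tj=-11.4-90,tz=.0162,f=10))
def go(xy,z,deg,vel=None):
    if vel is None: manip.move_pose([*xy,z],q(deg))
    else: manip.servo_line([*xy,z],q(deg),vel=vel)
def pick(j,dp=0):
    go(j["p"],HI,j["pj"]+dp); manip.sleep(.1)
    go(j["p"],j["pz"]+.03,j["pj"]+dp,.2); go(j["p"],j["pz"],j["pj"]+dp,.06)
    effector.close(j["f"]); manip.sleep(.2); print("gap",manip.current_finger_gap(),"F",np.round(manip.current_force(),2))
    go(j["p"],HI,j["pj"]+dp,.15); print("lift gap",manip.current_finger_gap(),"t",manip.current_clock())
def place(j,dt=0):
    t,d=j["t"],j["tj"]+dt
    go(t,HI,d); go(t,j["tz"]+.03,d,.15); go(t,j["tz"]+.004,d,.04); manip.sleep(.3)
    f0=manip.current_force()[2]; z=j["tz"]+.004
    while z>j["tz"]-.003:
        z-=.001; go(t,z,d,.02); manip.sleep(.1)
        df=manip.current_force()[2]-f0
        if abs(df)>1.2: break
    print("set z",z,"planned",j["tz"],"dF",df,"tool",np.round(manip.current_tool_pos(),4))
    effector.open_jaws(); manip.sleep(.2)
    go(t,j["tz"]+.03,d,.06); go(t,HI,d,.2); print("gap",manip.current_finger_gap(),"t",manip.current_clock())
E
python3 - <<'E'
from act import *
for k,j in JOBS.items():
    for w,xy,z,d in(("pick",j["p"],j["pz"],j["pj"]),("hi",j["p"],HI,j["pj"]),("place",j["t"],j["tz"],j["tj"]),("hi",j["t"],HI,j["tj"])):
        for o in(0,180):
            s=manip.solve_ik([*xy,z],q(d+o)); print(k,w,np.round(xy,3),o,None if s is None else np.round(s,2))
E
```

```text
dish pick [ 0.442 -0.092] 0 [-0.11  0.52  0.3   2.19 -0.32  0.47  0.64]
dish pick [ 0.442 -0.092] 180 [-0.72  0.89  1.13  2.21 -1.16  0.87 -1.77]
dish hi [ 0.442 -0.092] 0 [-0.11  0.21  0.28  2.11 -0.08  0.83  0.42]
dish hi [ 0.442 -0.092] 180 [-0.92  0.57  1.37  2.13 -0.68  1.   -2.12]
dish place [ 0.56  -0.206] 0 [ 0.02  0.69  0.38  1.84 -0.38  0.69  0.82]
dish place [ 0.56  -0.206] 180 [-0.45  1.04  1.12  1.85 -1.11  1.05 -1.78]
dish hi [ 0.56  -0.206] 0 [-0.02  0.47  0.43  1.77 -0.23  0.95  0.7 ]
dish hi [ 0.56  -0.206] 180 [-0.54  0.91  1.35  1.79 -0.94  1.27 -1.87]
green pick [ 0.613 -0.025] 0 [-0.19  0.71  0.25  1.79 -0.26  0.68 -0.91]
green pick [ 0.613 -0.025] 180 [ 0.19  0.71 -0.25  1.78  0.26  0.69  1.81]
green hi [ 0.613 -0.025] 0 [-0.22  0.48  0.29  1.73 -0.16  0.95 -0.99]
green hi [ 0.613 -0.025] 180 [ 0.09  0.47 -0.12  1.72  0.07  0.96  1.96]
green place [ 0.579 -0.304] 0 [-0.19  0.99  0.97  1.7  -0.96  1.01 -0.23]
green place [ 0.579 -0.304] 180 [ 0.38  0.72  0.08  1.68 -0.08  0.75  2.27]
green hi [ 0.579 -0.304] 0 [-0.07  0.65  0.75  1.63 -0.49  1.06 -0.55]
green hi 
[... 479 characters left out ...]
1]
jar hi [0.59  0.321] 0 [-0.5   0.57 -0.05  1.56  0.03  1.01 -0.76]
jar hi [0.59  0.321] 180 [-0.13  0.65 -0.61  1.54  0.4   1.08  2.11]
red pick [ 0.363 -0.254] 0 [-0.01  0.61  0.68  2.22 -0.75  0.55 -0.32]
red pick [ 0.363 -0.254] 180 [ 0.3   0.51  0.29  2.21 -0.32  0.46  2.43]
red hi [ 0.363 -0.254] 0 [-0.37  0.34  1.08  2.15 -0.39  0.87 -0.61]
red hi [ 0.363 -0.254] 180 [-0.11  0.24  0.75  2.14 -0.22  0.83  2.36]
red place [0.57  0.223] 0 [-0.62  0.68  0.27  1.79 -0.27  0.7  -1.97]
red place [0.57  0.223] 180 [-0.2   0.69 -0.29  1.78  0.28  0.72  0.73]
red hi [0.57  0.223] 0 [-0.64  0.48  0.29  1.73 -0.17  0.95 -2.05]
red hi [0.57  0.223] 180 [-0.17  0.49 -0.32  1.71  0.18  0.97  0.81]
```

```bash
python3 - <<'E'
from act import *
pick(JOBS["dish"]); place(JOBS["dish"])
im=viewer.get_image("top"); save("t1",im); 
im2=viewer.get_image("side");save("s1",im2)
E
```

```text
gap 0.05950914003306445 F [-0.04  0.    2.5 ]
lift gap 0.059736612377129815 t 6.3417
set z 0.012999999999999998 planned 0.013 dF 2.7920491319137533 tool [ 0.5599 -0.2063  0.0132]
gap 0.09172405755218324 t 12.7833
```

View pics/t1.png

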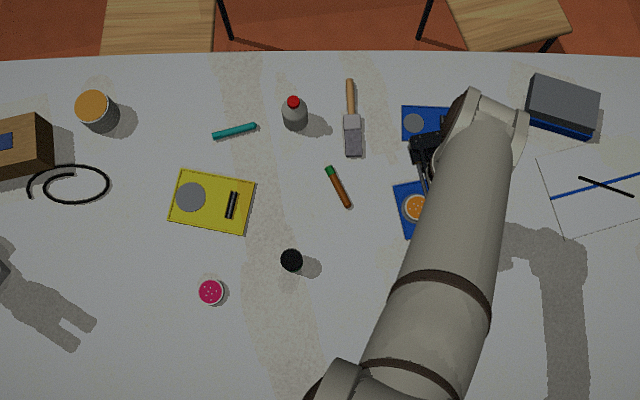

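View pics/s1.png

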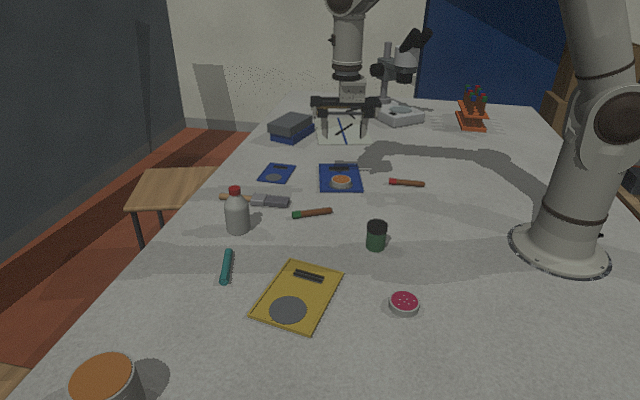

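The amber dish is on the blue pad, at top (414,208) and side (341,182), and contact came at the planned height. I'll pick the green tube next, then measure the dish while the arm is clear.

```bash
python3 - <<'E'
from act import *
from seg import *
pick(JOBS["green"])
im=viewer.get_image("top"); save("t2",im); s=viewer.get_image("side"); save("s2",s)
save("s2c",s,(250,60,450,260),3)
M,*_=masks(im); Ms,*_=masks(s)
b=near(M["orange"],(414,207)); print(b[0],b[1], onplane("top",[b[0]],.024), JOBS["dish"]["t"])
bs=near(Ms["orange"],(341,181)); print(bs[0],bs[1],tri(b[0],bs[0]))
E
```

```text
gap 0.017690752924494686 F [ 1.01  1.11 -0.21]
lift gap 0.017845517352217868 t 18.3083
[417.45547074 206.9389313 ] 393 [[ 0.55997795 -0.20659508  0.024     ]] [ 0.55961713 -0.20618644]
[340.73684211 178.76315789] 76 (array([ 0.55973475, -0.20678615,  0.02292658]), np.float64(0.0009185107696318132))
```

View pics/t2.png

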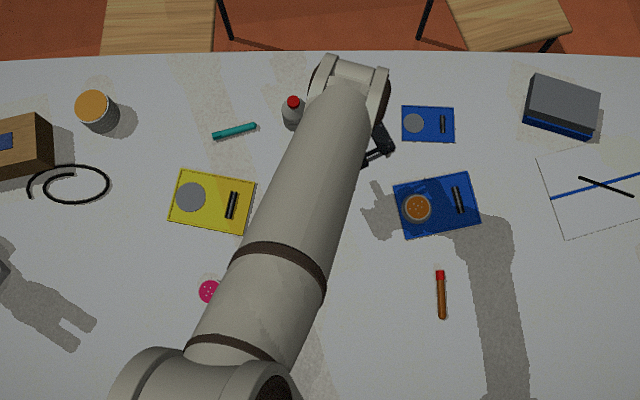

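View pics/s2c.png

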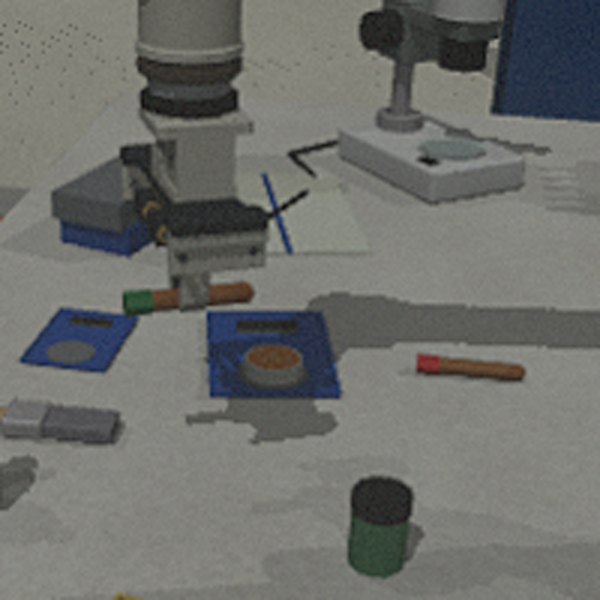

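The dish is within 0.5 mm of its target and the tube is held level and centred. I'll place it.

```bash
python3 - <<'E'
from act import *
place(JOBS["green"]); 
pick(JOBS["jar"])
im=viewer.get_image("top"); save("t3",im); s=viewer.get_image("side"); save("s3",s)
save("t3c",im,(380,150,500,250),5);save("s3c",s,(250,120,450,270),4)
E
```

```text
set z 0.016199999999999996 planned 0.0162 dF 2.0549042369754416 tool [ 0.5797 -0.3046  0.0165]
gap 0.09173450302557395 t 25.7167
gap 0.04721927642170962 F [0.62 0.99 0.56]
lift gap 0.047191614420917016 t 30.7833
```

View pics/t3.png

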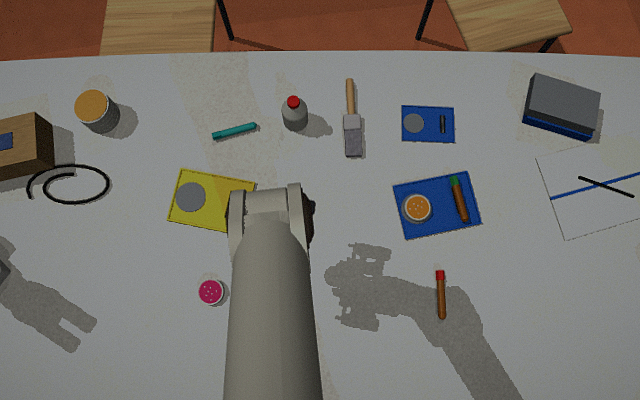

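View pics/t3c.png

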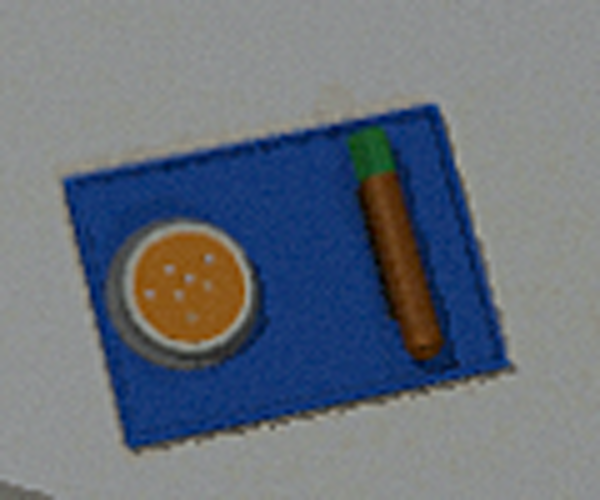

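View pics/s3c.png

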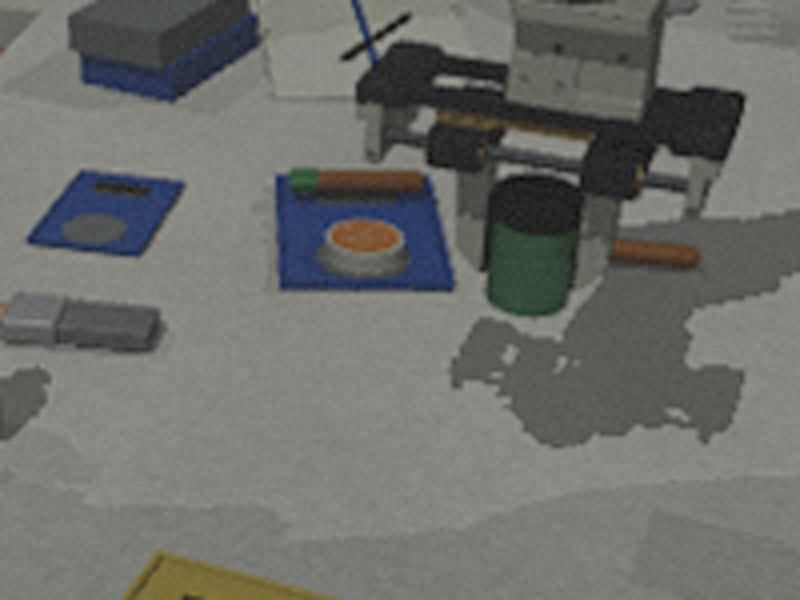

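```bash
cat > tubechk.py <<'E'
from act import *
from seg import *
def tube(ims,cap,gt,gs,ct,cs,T):
    o={}
    for n,g,c in(("top",gt,ct),("side",gs,cs)):
        M,*_=masks(ims[n]); b=near(M["orange"],g); k=near(M[cap],c,8); o[n]=(b,k)
        ys,xs=np.nonzero(b[2]|k[2]); p=onplane(n,np.c_[xs,ys],.0227)[:,:2]
        r=cv2.minAreaRect(p.astype(np.float32)); cc,s=np.cos(a(T[1])),np.sin(a(T[1]))
        d=np.array(r[0])-T[0]; print(n,"centre in tray",np.round([cc*d[0]+s*d[1],-s*d[0]+cc*d[1]],4),np.round(r[1],4),round(r[2],1))
    for i,w in((0,"body"),(1,"cap")): 
        X,e=tri(o["top"][i][0],o["side"][i][0]); d=X[:2]-T[0]; print(w,np.round(X,4),"tray",np.round([cc*d[0]+s*d[1],-s*d[0]+cc*d[1]],4),"gap",round(e,4))
E
python3 - <<'E'
from tubechk import *
rd=lambda n:cv2.imread(f"pics/{n}.png")[:,:,::-1].copy()
tube({"top":rd("t3"),"side":rd("s3")},"green",(462,206),(344,165),(454,180),(326,165),BT)
E
```

```text
top centre in tray [ 0.0006 -0.0495] [0.1089 0.0181] 11.7
side centre in tray [-0.     -0.0508] [0.1011 0.0226] 12.4
body [ 0.5674 -0.3052  0.0245] tray [-0.012  -0.0486] gap 0.0041
cap [ 0.622  -0.295   0.0241] tray [ 0.0436 -0.0494] gap 0.0024
```

The green tube is nested: 0.6 mm off centre or less, at about 24 mm against 22.7, and parallel to the ribs. Jar next.

```bash
python3 - <<'E'
from act import *
place(JOBS["jar"]); 
pick(JOBS["red"])
im=viewer.get_image("top"); save("t4",im); s=viewer.get_image("side"); save("s4",s)
save("t4c",im,(150,150,270,250),5)
from seg import *
M,*_=masks(im); Ms,*_=masks(s)
b=near(M["dark"],(189,190),100); ys,xs=np.nonzero(b[2]); p=onplane("top",np.c_[xs,ys],.073)[:,:2]
print(b[0],b[1],p.mean(0),np.ptp(p,axis=0),cv2.minEnclosingCircle(p.astype(np.float32)),JOBS["jar"]["t"])
bs=near(Ms["dark"],(288,265),50); print(bs[0],bs[1],tri(b[0],bs[0]))
E
```

```text
set z 0.023999999999999997 planned 0.023 dF 1.3898914953828287 tool [0.59   0.3211 0.024 ]
gap 0.09172869657821113 t 37.4
gap 0.01762214693538309 F [-0.13  0.06  0.04]
lift gap 0.017608512547068984 t 43.6833
[185.92872117 192.89937107] 477 [0.58346377 0.31357329] [0.05491056 0.05990859] ((0.5822064280509949, 0.3145989775657654), 0.03330542519688606) [0.58998287 0.32111356]
[286.26995305 287.13849765] 426 (array([0.58963651, 0.31770098, 0.05889904]), np.float64(0.005467620278644665))
```

View pics/t4c.png

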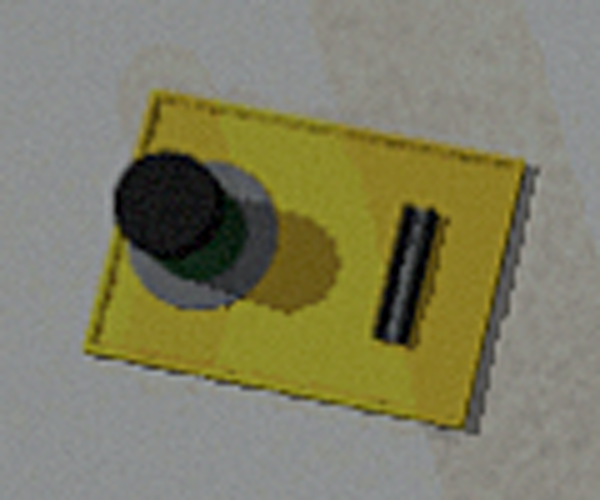

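View pics/s4.png

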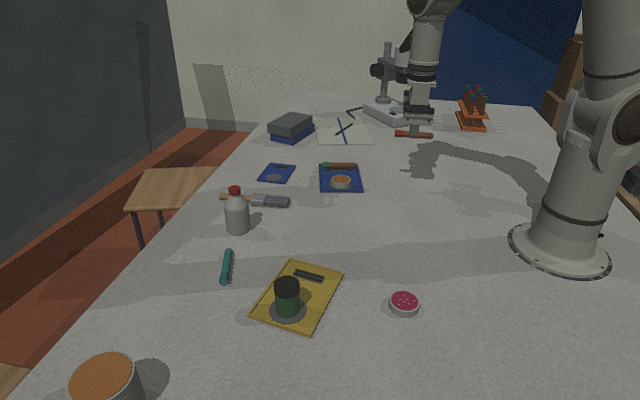

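```bash
python3 - <<'E'
from act import *
from seg import *
rd=lambda n:cv2.imread(f"pics/{n}.png")[:,:,::-1].copy()
for n,g,zz in(("top",(184,191),.073),("side",(287,284),.073)):
    im=rd({"top":"t4","side":"s4"}[n]).astype(int); b3=cv2.GaussianBlur(im.astype(np.uint8),(3,3),0).astype(int)
    m=(b3.max(2)<55)&(b3[...,1]-b3[...,0]<9)
    b=near(m,g,60); m=cv2.morphologyEx(b[2].astype(np.uint8),cv2.MORPH_OPEN,np.ones((5,5)))
    ys,xs=np.nonzero(m); print(n,b[0],m.sum(),xs.min(),xs.max(),ys.min(),ys.max())
    p=onplane(n,np.c_[xs,ys],zz)[:,:2]; c=cv2.minEnclosingCircle(p.astype(np.float32)); print(p.mean(0),c,np.ptp(p,axis=0))
# expected silhouettes
t=JOBS["jar"]["t"]; th=np.linspace(0,2*np.pi,60)
for n in("top","side"):
    e=proj(n,np.c_[t[0]+.024*np.cos(th),t[1]+.024*np.sin(th),np.full(60,.073)]); print(n,"expected top rim",e.min(0),e.max(0))
    e=proj(n,np.c_[t[0]+.023*np.cos(th),t[1]+.023*np.sin(th),np.full(60,.008)]); print(n,"expected base",e.min(0),e.max(0))
save("s4c",rd("s4"),(240,250,350,340),7)
E
```

```text
top [184.66419753 191.61481481] 360 173 193 181 201
[0.58823595 0.31995814] ((0.5889925956726074, 0.31946390867233276), 0.025216877460479736) [0.04582789 0.04631677]
side [286.28215768 287.19294606] 477 275 298 276 298
[0.58810363 0.33159924] ((0.5883867740631104, 0.33063071966171265), 0.029533671215176582) [0.04895899 0.05826137]
top expected top rim [172.18734623 179.60818852] [193.36834662 200.56538384]
top expected base [180.40005813 187.16309876] [199.67296688 206.25358848]
side expected top rim [273.64696249 274.27431363] [299.98029215 292.31829547]
side expected base [275.66680445 299.95256271] [299.77477654 317.78383426]
```

View pics/s4c.png

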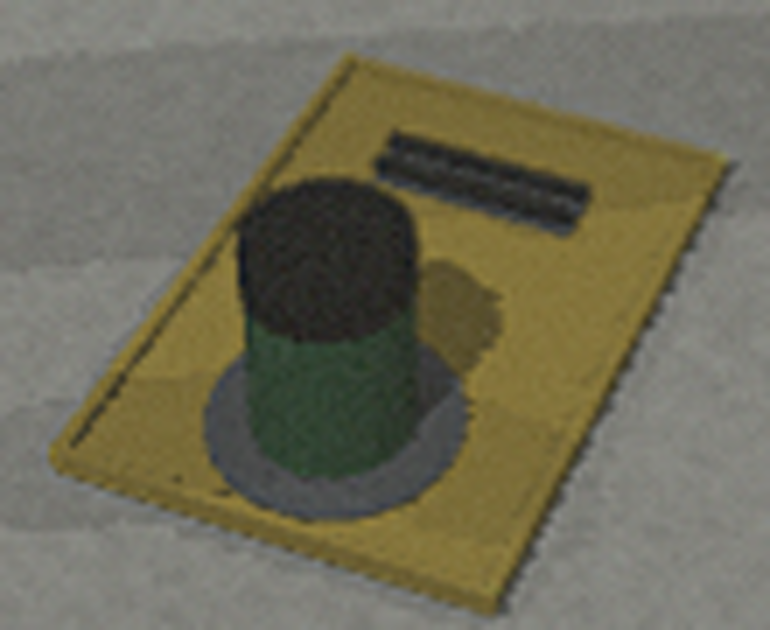

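The jar stands upright on the pad. Its silhouette matches the expected rim and base to about 1 px, and the remaining top-view offset is the visible lid side. Now the red tube.

```bash
python3 - <<'E'
from tubechk import *
place(JOBS["red"],0)
manip.move_pose([.45,-.25,.3],q(0)); manip.sleep(.3)
print(manip.current_clock(),manip.current_force())
im=viewer.get_image("top"); save("t5",im); s=viewer.get_image("side"); save("s5",s)
save("t5c",im,(150,150,270,250),5);save("s5c",s,(240,250,350,340),7)
E
```

```text
set z 0.016199999999999996 planned 0.0162 dF 2.215211672824437 tool [0.5705 0.2231 0.0164]
gap 0.09167181455802939 t 51.8917
54.2083 [ 0.31629878 -0.21532868  0.46711318]
```

View pics/t5.png

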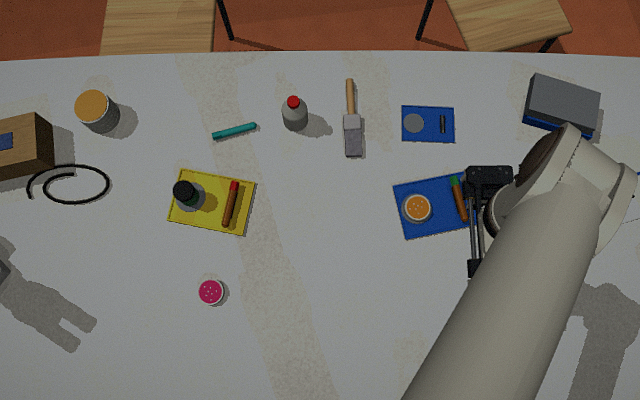

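View pics/t5c.png

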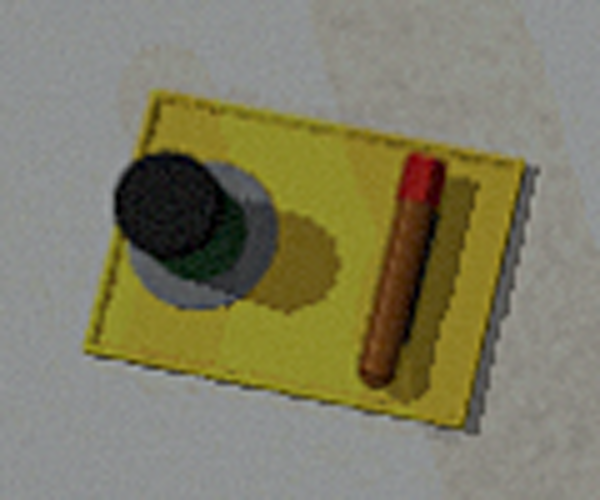

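View pics/s5c.png

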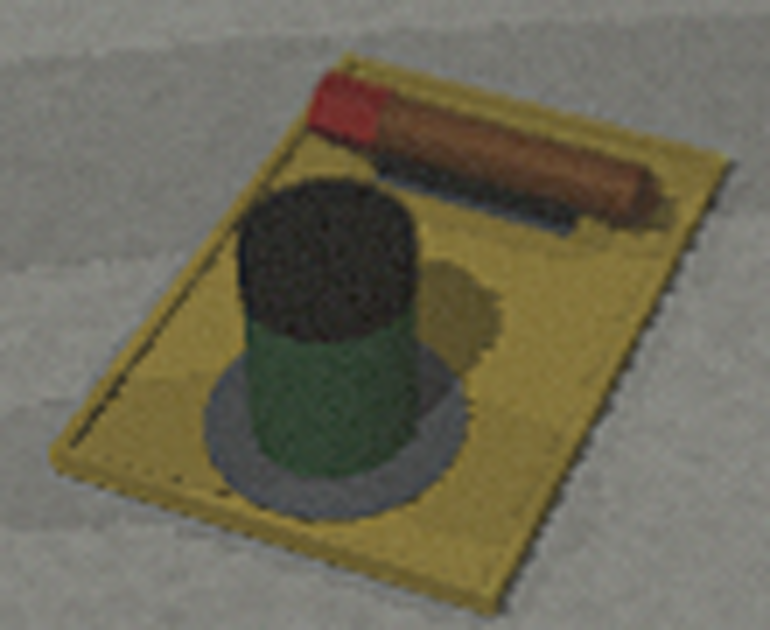

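View pics/s5.png

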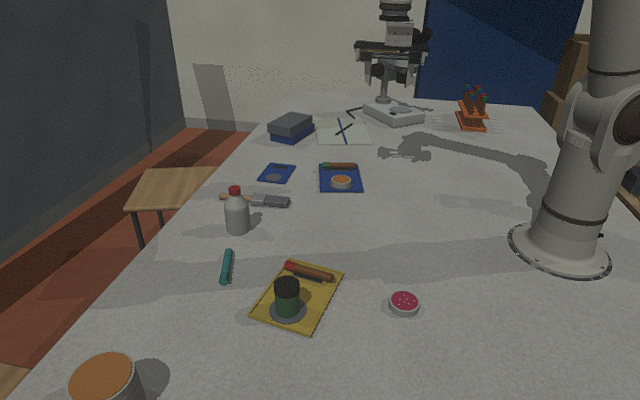

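```bash
sed -i 's/(S>150)&(V>70)/(S>130)\&(V>50)/' seg.py; python3 - <<'E'
from tubechk import *
rd=lambda n:cv2.imread(f"pics/{n}.png")[:,:,::-1].copy()
tube({"top":rd("t5"),"side":rd("s5")},"red",(229,208),(314,271),(234,186),(290,266),YT)
p=[near((masks(rd(n))[1]>165)&(masks(rd(n))[2]>100),(210,292),100)[0] for n in("t3","t5")];print("pink",p)
E
```

```text
top centre in tray [ 0.0012 -0.0508] [0.0221 0.1105] 81.0
side centre in tray [ 0.0006 -0.0532] [0.0281 0.1121] 78.3
body [0.5649 0.2236 0.0242] tray [-0.0053 -0.0505] gap 0.0022
cap [0.6129 0.2149 0.0235] tray [ 0.0435 -0.0495] gap 0.0014
pink [array([209.72248804, 291.19617225]), array([209.72248804, 291.19617225])]
```

```bash
python3 - <<'E'
from bench import manip
print(manip.hand_in(), manip.current_clock())
E
```

```text
the job is handed in; nothing more can be done
the job is handed in; nothing more can be done
```

Both kits are made up and handed in at about 54 s of the 120 s allowed. I placed the pieces in the order listed: amber dish, green tube, jar, red tube. Each was lowered in 1 mm steps until the force showed contact, then released. The last pictures were taken with the arm clear of everything.

| Item | Last check |
|---|---|
| Amber dish | about 0.6 mm from the pad centre |
| Green tube | nested; within 1 mm of the bed centre, measured height about 24 mm against 22.7 mm |
| Jar | upright, outline within about 1 px of where it should be |
| Red tube | nested; about 1 mm off along the bed, cap on the bed line to 0.5 mm, height about 23.5 mm |

- **Checks that disagreed:** For the red tube, the side view put the centre 3 mm across the bed, while the top view and the two-view fit put it within 1 mm. I think the side mask caught some shadow. The jar's black mask gave an offset of about 2 mm, because it takes in the visible side of the lid. The jar touched down 1 mm above its planned height.
- **Left in place:** The pink dish did not move by measurement. The wash bottle and brush look unmoved in the pictures, but I did not measure them.

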